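# Lay a mortise lock down in its service cradle and cam it tight

### The arm

A 6-joint arm with a two-finger parallel gripper is mounted at the origin on a cart in front of the work surface, level with it; the furniture and walls round the work are solid. World frame = base frame: x ahead of the robot, y to its left, z up, the work surface at z = 0. Lengths are in m, angles in rad, forces in N, time in s.
With the tool pointing down it reaches from about 0.35 to 0.8 m from the base axis. Payload 7.3 kg.
Tool frame: the origin (TCP) lies between the finger pads; the fingertips stand 25 mm ahead of it and the grasp point (between the pads) lies 6 mm ahead of it (r.tip_extent is the distance from the TCP to the fingertips, in m); z points along the fingers, y is the direction in which the jaws open and shut (so a half turn about z gives the same grasp; the last joint's range is limited). The gripper opens to 85 mm and grips with 20 to 120 N. Pads are 22 mm wide; open, the fingers measure 114 mm over their backs; the gripper's body (76 mm by 85 mm) begins 54 mm behind the grasp point. The pads swing forward as they close: fully open they stand 13 mm farther back than shut.
Start: joints at [-1.47, 0.342, 1.524, -0, 1.275, -0.146], TCP at [0.128, -0.509, 0.256] pointing down, gripper open.
Joint ranges: [-2.53, 2.53], [-0.77, 2.02], [0.04, 2.7], [-1, 4.14], [0.28, 2.66], [-3.11, 3.11]. Speed limits (rad/s): [2.57, 2.57, 3.14, 3.14, 3.14, 3.14].

### API

Orientations are given as a unit quaternion [x, y, z, w].
In Python, from workcell import r, command_gripper, optics gives the robot as it stands. The module is installed in compiled form; this text tells all that it offers. Calls block until the motion is done:
- r.reach(position, orientation): joint-space move of the TCP to a pose.
- r.move_straight(position, orientation=None, speed=0.15, max_force=None): straight line of the TCP; orientation=None keeps the orientation; speed is the mean speed in m/s. With max_force (N) it stops when the force on the tool has changed by that much, and returns True; else False.
- r.movej(angles): joint-space move.
- command_gripper(opening, force=None): finger opening in m; force is the grip in N (None keeps the last); returns when the fingers have stopped.
- r.hold(seconds).
- r.solve_ik(position, orientation): joint angles nearest the present ones, or None.
- r.read_state(): the state.
- optics.get_image(name): name is "side" or "top"; returns (picture, depth): 384x512x3 uint8, red, green, blue; 384x512 float32, m along the optical axis (not along the pixel's ray), 0 where there is no reading.
- optics.camera_model(name): a dict with "K" (3x3 intrinsics, pixels), "R" (3x3) and "t" (3): a world point X has camera coordinates R X + t. Camera axes: x right, y down, z forward; pixel columns grow to the right and rows downward; lengths in m; the calibration is good to about 2 mm. A picture is of the moment at which its call begins. camera_model takes no time and is no camera call.
A pose or a line that the arm cannot do raises r.PlanningError and nothing moves.
- r.finish_job(): hands the job in, once; it reports no verdict.
The state is a dict: "time_s": time; "joint_positions": joint angles; "dq": joint speeds; "tau": joint torques, N m; "eef_pos": TCP position; "eef_rot": TCP orientation; "contact_force": force on the tool from outside, world axes, zero at the start; "torque": the same for the moment, N m; "grip_width": finger opening in m.
Only numpy, scipy, OpenCV 4.12 (cv2) and the standard library are available. Lean on these libraries where they do the work, as an engineer would, in place of code of your own. Each camera call takes 0.05 s, during which the arm holds its last target. There are 200 camera calls.

### The job

The mortise lock stands on its narrow back edge in the plywood service cradle. Push it over towards the steel fence so that it lies flat with its screwed cover up, slide it on until its brass forend is fully home against the fence, and only then swing the cam lever clockwise to the end of its travel, so that the cam wedges the lock tight against the rubber end stop. Only push, with the fingertips or the outside of the fingers: never pick the lock up, and leave the other things where they are.

Things in the scene. Friction and masses are not known exactly. Their poses are not given: they have to be found in the camera images.
- cradle: service cradle fixed to the bench: plywood board 150 (its x) x 215 (its y) x 12 mm, its front open. Origin on the bench under the board, 7.5 mm right of its middle. Its x axis points away from the robot to the fence (turned by up to 0.4 rad), y left, z up. Two rubber strips run along x at y = -28 and +28 mm, 20 wide, from x = -68 to +32, tops at z = 17 mm
- lock_centre (a point): middle of the lock's steel case, 16 thick (its x) x 100 long (its y) x 80 deep (its z). At the start it stands upright on the strips, z axis up, this point 57 mm high and 46 to 54 mm in front of the cradle's origin, x and y axes along the cradle's within 0.02 rad. Lying flat, z axis towards the fence, this point is 25 mm high; fully home it is at cradle x = 15 mm
- end_stop: rubber face of the end stop on the left, 34 x 5 x 20 mm; origin at the bottom middle of its right-hand face, at cradle x = 5, y = 50, z = 12 mm. The lock's case has 1.5 to 4 mm of play to it at the start. It yields about 2 mm, at 5 N a mm, when the cam is fully over
- cam (a joint): cam on the right: eccentric disc, 40 mm across, 10 mm off its pivot, z 14 to 36 mm, with a lever. 0 = open, 1.92 rad = end of travel, growing clockwise seen from above; starts at 0 to 0.12. At 0 the lever points 80 degrees to the right of the cradle's x axis, at 1.92 about towards the robot. It stays where it is left; 2 N at the knob turns it, about 4 N when it wedges
- cam_knob (a point): the upright black knob at the lever's end, 18 mm across, from z = 45 to 82 mm; this point lies on its axis at z = 62 mm, 70 mm from the pivot
- cam_pivot (a point): point on the cam's vertical pivot axis, z = 62 mm
- cyl_on_board: brass lock cylinder, 35 mm across, 30 high, standing on the left end of the board behind the end stop; origin under it; leave alone
- padlock_near: brass padlock, 68 x 42 x 17 mm, lying in front of the board on the left; leave alone
- driver_near: small screwdriver, 130 mm long, 16 mm across, lying in front of the board on the right; leave alone
- fence (a point): middle of the near face of the steel fence, at cradle x = 60, y = 0, z = 27 mm; the face runs along the cradle's y, 160 mm long, up to z = 41. The strips end 28 mm short of it, which leaves a gap for the forend's overhang
- lock: the mortise lock, 0.4 to 0.6 kg; origin at the middle of its back edge, on which it stands. On top, 80 to 85 mm from there, a brass forend 24 x 130 x 5 mm, overhanging the case by 4 mm on both faces and 15 mm at both ends. Its cover with five screws faces the robot (-x). About 1 N near the top tips it past its balance within 15 mm; it then falls flat, 12 to 25 mm short of the fence; sliding it takes 3 to 8 N

How it is judged:
By the outcome, as a careful person would: the job done as asked, in the order asked, and still so for the second after the job is handed in, with the robot touching nothing.
It also fails if it takes over 51 s, if anything falls off the work surface, if the arm or the gripper's body presses on something with over 40 N, if the wrist force passes 120 N, or if a joint passes its speed limit or range.

## Working session

There is one attempt and no reset: what is moved stays moved. The work goes in short steps, each a Python script; the robot and the scene stay as the last script left them, time stands still between calls to the robot, and variables do not carry over. Pictures are saved under pics/ and viewed, about 8 in all and at most 12, crops included, and the job is handed in when it is done.

```bash
mkdir -p pics; ls
python3 - <<'E'
from workcell import r, optics
import cv2, numpy as np
for n in ("top","side"):
    im,d=optics.get_image(n); np.savez(f"{n}0.npz",im=im,d=d)
    cv2.imwrite(f"pics/{n}0.png",im[:,:,::-1])
    m=optics.camera_model(n); print(n,m["K"].round(1).tolist(),m["R"].round(3).tolist(),m["t"].round(3).tolist(), (-m["R"].T@m["t"]).round(3))
s=r.read_state(); print(s["time_s"],s["eef_pos"],s["eef_rot"],s["grip_width"])
E
```

```text
pics
top [[479.4, 0.0, 244.9], [0.0, 479.4, 191.9], [0.0, 0.0, 1.0]] [[0.013, -1.0, -0.005], [-0.993, -0.012, -0.114], [0.114, 0.006, -0.993]] [-0.157, 0.453, 0.954] [ 0.344 -0.157  0.999]
side [[448.1, 0.0, 252.5], [0.0, 448.1, 194.8], [0.0, 0.0, 1.0]] [[0.993, -0.119, 0.006], [-0.043, -0.402, -0.915], [0.112, 0.908, -0.404]] [-0.483, 0.019, 1.155] [ 0.351 -1.098  0.487]
0.1 [ 0.12825047 -0.50876908  0.25569119] [ 9.92394828e-01  1.23093565e-01  2.17786871e-05 -6.92368691e-04] 0.08558995637667313
```

View pics/top0.png

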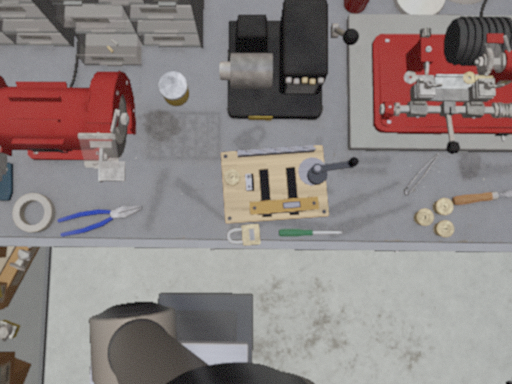

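View pics/side0.png

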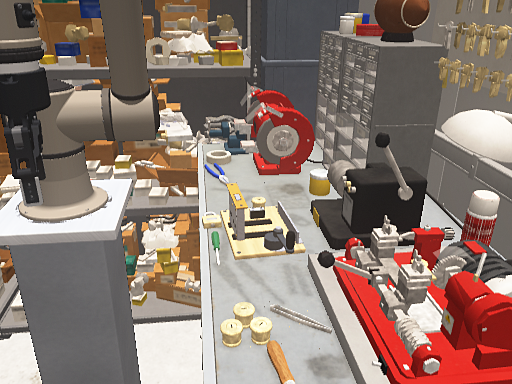

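The top view shows the board at about (222–328, 147–221) px. The lock's forend is at (285, 206), the fence at row ~151, the cam disc at (315, 172) and the knob at (353, 161). The side view agrees. I'll enlarge the cradle next and compute positions.

```bash
cat > h.py <<'E'
import numpy as np, cv2
from workcell import r, command_gripper, optics
def ray(cam,uv,z):
    "pixel(s) -> world point(s) on plane z"
    m=optics.camera_model(cam); K,R,t=m["K"],m["R"],m["t"]
    uv=np.atleast_2d(np.asarray(uv,float)); d=np.c_[uv,np.ones(len(uv))]@np.linalg.inv(K).T@R
    c=-R.T@t; return c+d*((z-c[2])/d[:,2])[:,None]
def proj(cam,X):
    m=optics.camera_model(cam); p=(m["R"]@np.atleast_2d(X).T).T+m["t"]; p=p@m["K"].T; return p[:,:2]/p[:,2:]
def crop(im,x0,x1,y0,y1,s,name):
    cv2.imwrite("pics/"+name,cv2.resize(np.ascontiguousarray(im[y0:y1,x0:x1,::-1]),None,fx=s,fy=s,interpolation=cv2.INTER_CUBIC))
E
python3 - <<'E'
from h import *
im=np.load("top0.npz")["im"]; crop(im,212,368,136,246,5,"top0c.png")
hsv=cv2.cvtColor(im,cv2.COLOR_RGB2HSV)
for n,(u,v) in dict(board=(245,205),board2=(300,155),forend=(265,207),forend2=(308,205),knob=(353,161),strip=(265,182),cam=(308,168)).items(): print(n,hsv[v,u])
E
```

```text
board [ 19  58 190]
board2 [ 18  60 192]
forend [ 20 122 176]
forend2 [ 20 120 170]
knob [120  26  39]
strip [126  34  38]
cam [123  17 168]
```

View pics/top0c.png

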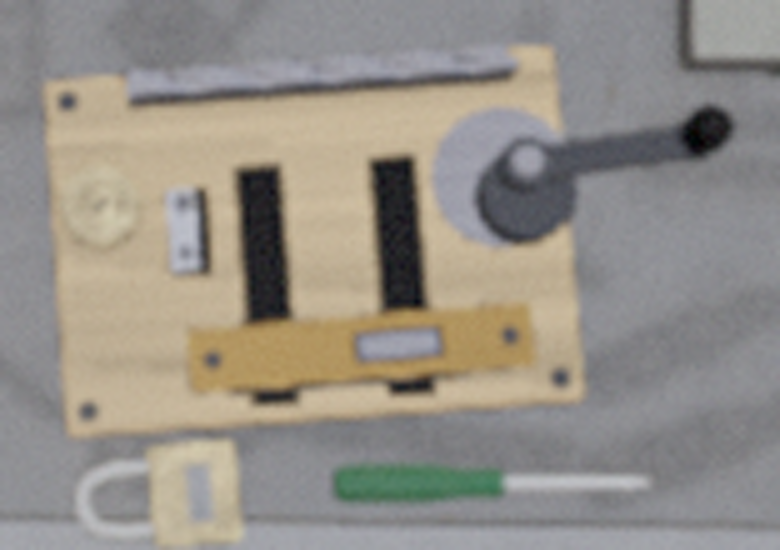

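The crop gives these points (5× crop pixels): board corners at (45,82), (555,45), (585,400) and (68,437), forend corners at about (190,330), (530,305), (533,362) and (195,392), pivot cap at (527,160), knob top at (713,127), padlock at bottom left and driver at bottom middle.

Run:
```python
from h import *
c=lambda L:(np.array(L,float)+.5)/5-.5+[212,136]
P=ray("top",c([(45,82),(555,45),(585,400),(68,437)]),.012)   # FL, FR, NR, NL
mid=P.mean(0); print(P.round(4)[:,:2].tolist(), [round(float(np.linalg.norm(P[i]-P[(i+1)%4])),4) for i in range(4)])
ang=lambda v:np.arctan2(v[1],v[0])
yaws=[ang(P[0]-P[3]),ang(P[1]-P[2]),ang(P[0]-P[1])-np.pi/2,ang(P[3]-P[2])-np.pi/2]; print("yaws",np.round(yaws,3))
yaw=float(np.mean(yaws)); Rz=np.array([[np.cos(yaw),-np.sin(yaw)],[np.sin(yaw),np.cos(yaw)]])
o=mid[:2]+Rz@[0,-.0075]; print("origin",o.round(4),"yaw",yaw)
loc=lambda X:((X[:,:2]-o)@Rz).round(4).tolist()
print("fence top near edge ends",loc(ray("top",c([(132,101),(515,75)]),.041)))
print("forend corners",loc(ray("top",c([(190,330),(530,305),(533,362),(195,392)]),.102)))
print("endstop right face top",loc(ray("top",c([(206,190),(209,271)]),.032)))
print("strips far ends", loc(ray("top",c([(259,168),(392,158)]),.017)))
print("pivot cap z.04/.05",loc(ray("top",c([(527,160)]),.04)),loc(ray("top",c([(527,160)]),.052)))
print("knob top .082",loc(ray("top",c([(713,127)]),.082)))
print("disc .036",loc(ray("top",c([(527,193)]),.036)))
print("padlock",loc(ray("top",c([(150,450),(235,442),(240,540)]),.017)),"driver",loc(ray("top",c([(335,470),(335,500),(650,482)]),.012)))
np.savez("cr.npz",o=o,yaw=yaw)
q=np.load("side0.npz")["im"]; crop(q,195,320,170,270,6,"side0c.png")
```

```text
[[0.54, -0.0992], [0.5583, -0.3125], [0.4096, -0.3239], [0.3918, -0.1114]] [0.2141, 0.1491, 0.2133, 0.1487]
yaws [0.082 0.077 0.085 0.084]
origin [ 0.4755 -0.2192] yaw 0.0820067883275731
fence top near edge ends [[0.0579, 0.0784], [0.0577, -0.0774]]
forend corners [[-0.0425, 0.0622], [-0.042, -0.0659], [-0.0635, -0.0652], [-0.0659, 0.062]]
endstop right face top [[0.0208, 0.0509], [-0.0125, 0.052]]
strips far ends [[0.0307, 0.028], [0.031, -0.0273]]
pivot cap z.04/.05 [[0.0227, -0.0794]] [[0.0208, -0.0775]]
knob top .082 [[0.024, -0.1456]]
disc .036 [[0.0098, -0.0788]]
padlock [[-0.0825, 0.081], [-0.0817, 0.0461], [-0.1216, 0.047]] driver [[-0.0958, 0.0059], [-0.108, 0.0068], [-0.1096, -0.1225]]
```

View pics/side0c.png

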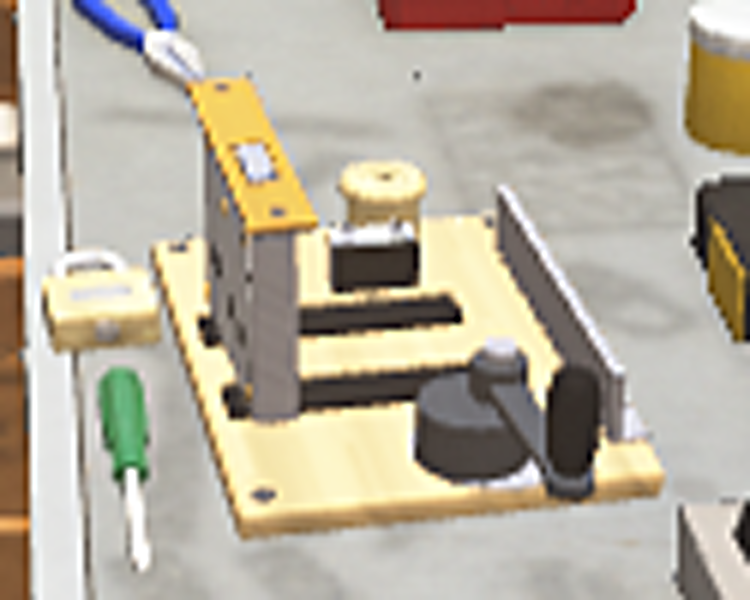

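The computed frame matches the known geometry to about 2 mm: fence 58/60 mm, end stop 51/50, strips 31/32 and 28/28. The lock centre is at cradle x ≈ −54, y ≈ −2 mm, the pivot at ≈ (19, −77) and the knob at (24, −146). The side crop shows the same layout, with the lock upright at left centre and the knob at lower right. I'll check IK, heights near the knob and the closed tip extent, then approach and tip the lock.

```bash
cat >> h.py <<'E'
from scipy.spatial.transform import Rotation as Rot
C=np.load("cr.npz"); O=C["o"]; YAW=float(C["yaw"])
def W(x,y,z):   # cradle xy + fingertip height -> TCP world
    return np.array([O[0]+np.cos(YAW)*x-np.sin(YAW)*y, O[1]+np.sin(YAW)*x+np.cos(YAW)*y, z+r.tip_extent])
def Q(a):       # tool down, tool x at angle a from cradle x
    c,s=np.cos(a+YAW),np.sin(a+YAW)
    return Rot.from_matrix(np.array([[c,s,0],[s,-c,0],[0,0,-1.]])).as_quat()
PIV=np.array([.019,-.077])
E
python3 - <<'E'
from h import *
d=np.load("top0.npz")["d"]; m=optics.camera_model("top"); v,u=np.mgrid[:384,:512]
X=(np.linalg.inv(m["K"])@np.stack([u*d,v*d,d]).reshape(3,-1)).T; X=(X-m["t"])@m["R"]; ok=d.ravel()>0
c,s=np.cos(YAW),np.sin(YAW); L=(X[:,:2]-O)@np.array([[c,-s],[s,c]])
for x in np.arange(.14,-.13,-.02):
    print(f"{x:+.2f}",[int(1000*X[ok&(abs(L[:,0]-x)<.01)&(abs(L[:,1]-y)<.01),2].max(initial=0)) for y in np.arange(0,-.26,-.02)])
command_gripper(0.0,40); print("tip",r.tip_extent,r.read_state()["grip_width"])
for a in (0,np.pi): print("push",a,np.round(r.solve_ik(W(-.1,0,.088),Q(a)),2))
for k in (0,np.pi):
  for f in (-75,-100,-130,-160,-195):
    p=np.radians(f); t=p-np.pi/2; e=np.array([np.cos(p),np.sin(p)]); td=np.array([np.cos(t),np.sin(t)])
    xy=PIV+.07*e-.022*td; q=r.solve_ik(W(*xy,.053),Q(t+k)); print(f,xy.round(3),None if q is None else np.round(q,2))
E
```

```text
+0.14 [32, 33, 34, 34, 33, 33, 4, 3, 36, 36, 86, 93, 91]
+0.12 [4, 3, 5, 3, 3, 3, 3, 3, 36, 36, 89, 97, 102]
+0.10 [3, 3, 4, 2, 4, 3, 2, 4, 36, 36, 55, 84, 80]
+0.08 [18, 17, 18, 20, 16, 13, 4, 3, 35, 36, 35, 54, 53]
+0.06 [44, 43, 42, 43, 42, 16, 3, 3, 35, 35, 34, 35, 36]
+0.04 [15, 18, 17, 17, 51, 17, 45, 82, 78, 3, 3, 5, 3]
+0.02 [15, 21, 21, 52, 57, 47, 47, 86, 80, 2, 4, 4, 5]
+0.00 [18, 19, 18, 39, 40, 38, 3, 5, 3, 3, 4, 3, 4]
-0.02 [15, 20, 19, 15, 14, 15, 2, 3, 3, 6, 3, 4, 3]
-0.04 [104, 104, 106, 105, 15, 15, 6, 4, 2, 4, 4, 5, 3]
-0.06 [103, 105, 105, 104, 15, 14, 3, 5, 4, 3, 3, 3, 4]
-0.08 [14, 14, 13, 16, 15, 12, 4, 4, 4, 3, 3, 4, 5]
-0.10 [19, 18, 18, 17, 14, 14, 13, 4, 3, 3, 3, 4, 3]
-0.12 [2, 3, 5, 3, 4, 11, 11, 3, 5, 3, 5, 4, 4]
tip 0.025 -0.00012269001338500592
push 0 [-0.72  0.38  1.94 -0.    0.82  0.77]
push 3.141592653589793 [-0.72  0.38  1.94 -0.    0.82 -2.37]
-75 [ 0.058 -0.139] [-0.69  0.74  1.36 -0.    1.04 -2.61]
-100 [ 0.029 -0.15 ] [-0.74  0.71  1.42 -0.    1.01 -2.22]
-130 [-0.009 -0.145] [-0.78  0.66  1.52 -0.    0.96 -1.73]
-160 [-0.039 -0.122] [-0.79  0.61  1.63 -0.    0.9  -1.22]
-195 [-0.054 -0.08 ] [-0.76  0.55  1.74 -0.    0.84 -0.58]
-75 [ 0.058 -0.139] [-0.69  0.74  1.36 -0.    1.04  0.53]
-100 [ 0.029 -0.15 ] [-0.74  0.71  1.42 -0.    1.01  0.93]
-130 [-0.009 -0.145] [-0.78  0.66  1.52 -0.    0.96  1.41]
-160 [-0.039 -0.122] [-0.79  0.61  1.63 -0.    0.9   1.92]
-195 [-0.054 -0.08 ] [-0.76  0.55  1.74 -0.    0.84  2.56]
```

Run:
```python
from h import *
r.reach(W(-.105,-.002,.13),Q(0)); r.move_straight(W(-.1,-.002,.088),speed=.12)
f0=r.read_state()["contact_force"]
r.move_straight(W(-.075,-.002,.088),speed=.06)
r.move_straight(W(-.0515,-.002,.088),speed=.04,max_force=8); r.hold(.3)
s=r.read_state(); print(s["time_s"],s["eef_pos"],s["contact_force"]-f0)
im,_=optics.get_image("side"); crop(im,185,335,160,280,5,"side1.png")
```

```text
4.4 [ 0.42428236 -0.22546516  0.11303217] [ 0.92473641 -0.17947111 -0.86669211]
```

View pics/side1.png

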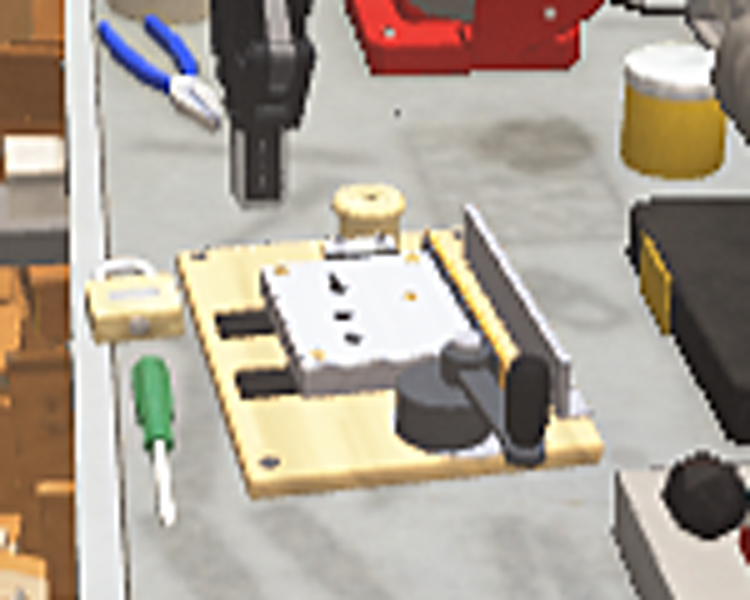

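The lock lies flat with its cover up (back edge from about (262,270) to (305,390) in the crop). Its forend is roughly 15–20 mm short of the fence, and the other things are unmoved. Next I'll slide it home.

Run:
```python
from h import *
r.move_straight(W(-.076,-.002,.07),speed=.12); r.move_straight(W(-.076,-.002,.020),speed=.1)
f0=r.read_state()["contact_force"]
print("early stop",r.move_straight(W(-.055,-.002,.020),speed=.05,max_force=15))
hit=r.move_straight(W(-.025,-.002,.020),speed=.025,max_force=18); r.hold(.3)
s=r.read_state(); p=s["eef_pos"][:2]-O; c,sn=np.cos(YAW),np.sin(YAW)
print(hit,s["time_s"],"local x",c*p[0]+sn*p[1],"f",s["contact_force"]-f0)
r.move_straight(W(-.07,-.002,.020),speed=.1); r.move_straight(W(-.085,-.002,.12),speed=.2)
im,_=optics.get_image("top"); np.save("top2.npy",im); crop(im,212,368,136,246,5,"top2.png")
```

```text
early stop False
True 7.2333 local x -0.03507717741077853 f [-0.57759355  0.16920918  0.55939125]
```

View pics/top2.png

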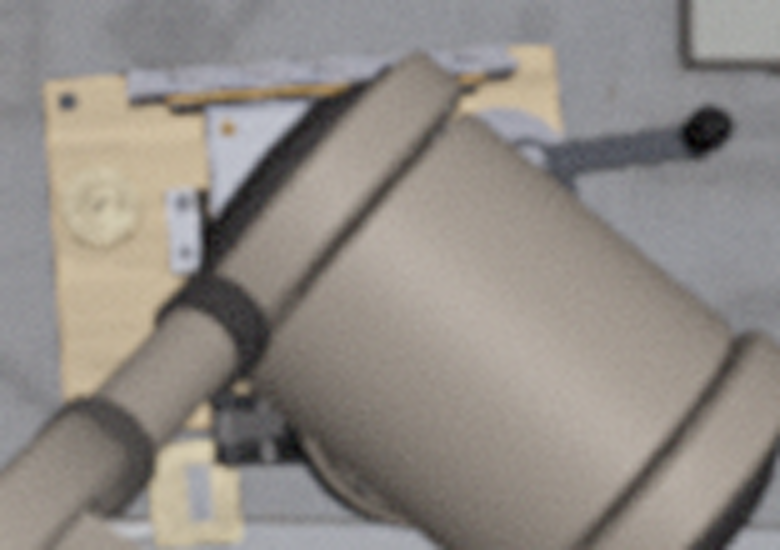

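The forend (168–510, rows ~75–105) is now beside the fence; the arm hides the rest. The stop at −35 mm matches the expected home position (−36). I'll confirm with a second, firmer push and a clear look.

Run:
```python
from h import *
r.move_straight(W(-.072,-.002,.06),speed=.2); r.move_straight(W(-.066,-.002,.020),speed=.12)
r.move_straight(W(-.042,-.002,.020),speed=.06,max_force=15)
hit=r.move_straight(W(-.025,-.002,.020),speed=.025,max_force=27)
s=r.read_state(); p=s["eef_pos"][:2]-O; c,sn=np.cos(YAW),np.sin(YAW)
print(hit,s["time_s"],"local x",c*p[0]+sn*p[1],"f",s["contact_force"])
r.move_straight(W(-.07,-.002,.020),speed=.1); r.move_straight(W(-.085,-.002,.12),speed=.2)
r.reach(W(.02,-.23,.13),Q(np.radians(10)))   # aside, right of the knob
im,_=optics.get_image("top"); np.save("top3.npy",im); crop(im,212,368,136,246,5,"top3.png")
```

```text
True 10.425 local x -0.034086761545619924 f [0.6033518  0.13254607 0.22428964]
```

View pics/top3.png

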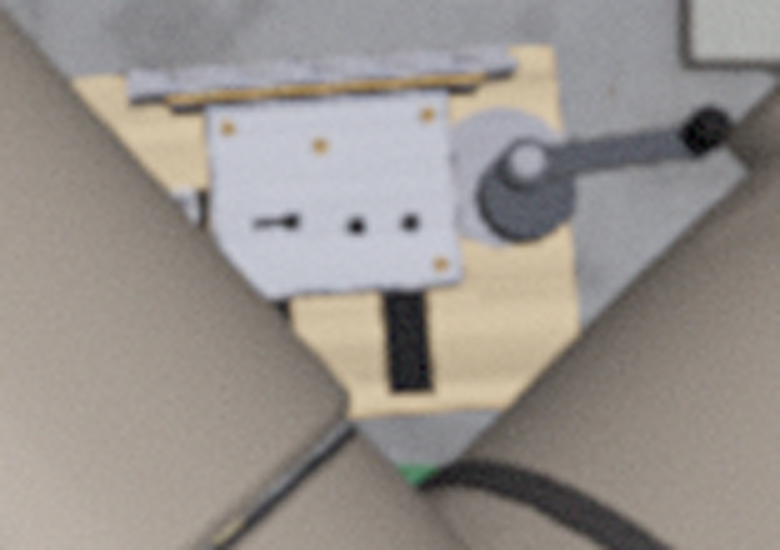

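Now the forend is flush against the fence all along (rows ~103 left to ~80 right, with no dark gap), square, and the cover is up. The cam is still open, with the knob at (707,128). Next I'll swing the cam.

Run:
```python
from h import *
cc=lambda L:(np.array(L,float)+.5)/5-.5+[212,136]
B=ray("top",cc([(300,296),(455,284)]),.033)[:,:2]-O; c,s=np.cos(YAW),np.sin(YAW); print("back edge x",(B@[c,s]).round(4))
def pose(deg,off,z):
    p=np.radians(deg); t=p-np.pi/2
    xy=PIV+.07*np.array([np.cos(p),np.sin(p)])-off*np.array([np.cos(t),np.sin(t)])
    return W(*xy,z),Q(t+np.pi)
def fin():
    st=r.read_state(); P=st["eef_pos"][:2]-O; P=np.array([c*P[0]+s*P[1],-s*P[0]+c*P[1]])-PIV
    return round(st["time_s"],2),P.round(4),st["contact_force"].round(1)
r.reach(*pose(-80,.033,.13)); r.move_straight(pose(-80,.033,.053)[0],speed=.15)
for d in (*range(-84,-180,-12),-180):
    P,q=pose(d,.020,.053)
    if r.move_straight(P,q,speed=.07,max_force=25): print("stopped",d,fin()); break
else:
    P,q=pose(-202,.020,.053); print("end hit",r.move_straight(P,q,speed=.04,max_force=15),fin())
im,_=optics.get_image("side"); crop(im,185,335,160,280,5,"side4.png")
```

```text
back edge x [-0.0253 -0.0249]
end hit True (17.6, array([-0.0723, -0.007 ]), array([-1.6, -5.4,  1.6]))
```

View pics/side4.png

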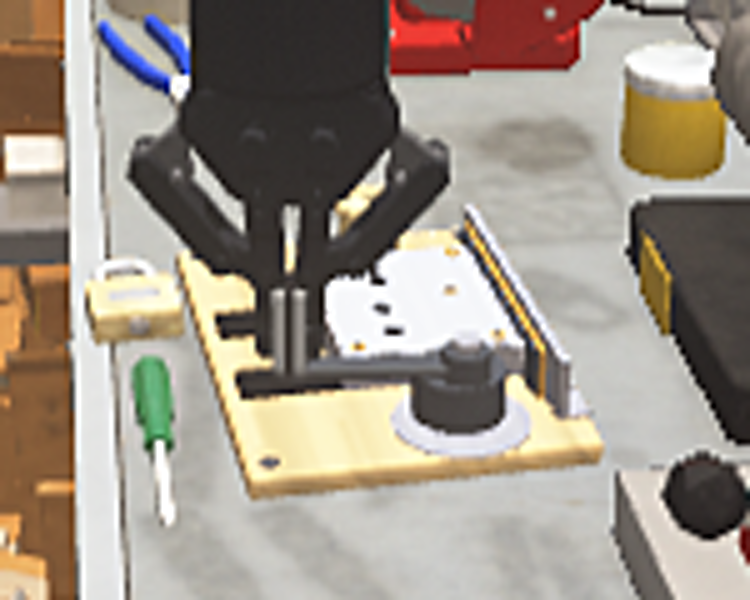

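The lever now points towards the robot, with the knob behind the finger at (290,330). The geometry gives a lever angle of about −190°, which is the end of travel. I'll back off, clear the view and check.

Run:
```python
from h import *
x,y=PIV+[-.0723,-.007]
r.move_straight(W(x-.002,y-.035,.053),speed=.1); r.move_straight(W(x-.002,y-.045,.15),speed=.2)
r.movej([-1.47,.342,1.524,0,1.275,-.146]); r.hold(.3)
im,_=optics.get_image("top"); crop(im,212,368,136,246,5,"top5.png")
print(r.read_state()["time_s"])
```

```text
21.375
```

View pics/top5.png

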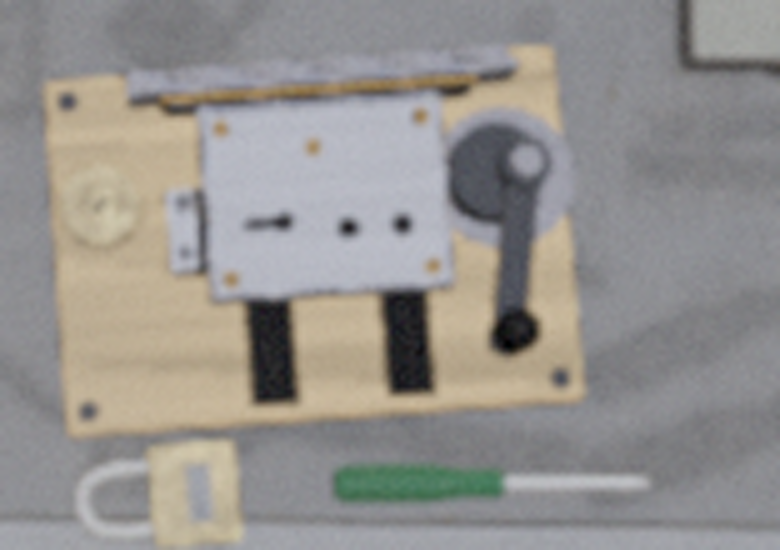

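The lock is against the end stop on the left (~205,230) with the disc against its right end (~448,175). The lever points towards the robot, and the padlock, driver and cylinder are where they were. One numeric check before handing in.

Run:
```python
from h import *
cc=lambda L:(np.array(L,float)+.5)/5-.5+[212,136]
c,s=np.cos(YAW),np.sin(YAW); M=np.array([[c,-s],[s,c]]); loc=lambda p,z:((ray("top",cc(p),z)[:,:2]-O)@M).round(4)
k=loc([(516,329)],.082)[0]; p=loc([(527,160)],.052)[0]; d=k-p
print("knob",k,"pivot",p,"r",np.hypot(*d).round(4),"theta",(np.radians(-80)-(np.arctan2(d[1],d[0])-2*np.pi*(d[1]>0))).round(3))
print("back edge",loc([(215,301),(450,286)],.033),"left end",loc([(200,110)],.033),"right end",loc([(441,95)],.033))
```

```text
knob [-0.049  -0.0628] pivot [ 0.0208 -0.0775] r 0.0713 theta 1.953
back edge [[-0.025   0.0505]
 [-0.0255 -0.0449]] left end [[0.0538 0.051 ]] right end [[ 0.0531 -0.0478]]
```

```bash
python3 -c "
from workcell import r
print(r.finish_job(), r.read_state()['time_s'])"
```

```text
the job is handed in; nothing more can be done
the job is handed in; nothing more can be done
```

The job is handed in, and my last checks show the lock home, square and wedged. I tipped the lock over with the closed fingertips. I slid it to the fence with two pushes, which stopped at force limits of 18 N and then 27 N. After that I swung the cam clockwise until it stopped against the end of its travel, and moved the arm well clear. It took about 21 s of robot time.

What the last checks showed:
- **Lock:** it lies cover up, with its back edge at cradle x = −25.0 and −25.5 mm at its two ends (home is −25). Its left end is at y = 51 mm, against the end stop.
- **Cam:** it measures about 1.95 rad against 1.92 at the end of travel, which is within measuring error.
- **Other things:** the padlock, screwdriver and brass cylinder look unmoved.

No check failed. Two small disagreements:
- The second push ended 1 mm further on than the first. That could be the last of the gap closing or the fingers giving slightly.
- My camera frame read the fence about 2 mm short of its given position, so the lock's position is only good to about that.

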